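# Draw the gauge arm to the engine's mark and hold it

### The arm

A 6-joint arm with a two-finger parallel gripper is mounted at the origin on the work surface. World frame = base frame: x ahead of the robot, y to its left, z up, the work surface at z = 0. Lengths are in m, angles in rad, forces in N, time in s.
With the tool pointing down it reaches from about 0.25 to 0.725 m from the base axis. Payload 4 kg.
Tool frame: the origin (TCP) lies on the centre line of the jaws, within the pads' length; the fingertips stand ahead of it and the grasp point (between the pads) lies 3 mm ahead of it (bot.tcp_to_tips is the z of the fingertips in the tool frame, in m); z points along the fingers, y is the line along which they close (so a half turn about z gives the same grasp; the last joint's range is limited). The gripper opens to 85 mm and grips with 20 to 120 N. Pads are 22 mm wide; open, the fingers measure 114 mm over their backs; the gripper's body (76 mm by 85 mm) begins 54 mm behind the grasp point. The pads swing forward as they close: fully open they stand 13 mm farther back than shut.
Start: joints at [-1.295, 0.241, 0.005, 1.335, 0, 1.571], TCP at [0.136, -0.481, 0.253] pointing down, gripper open.
Joint ranges: [-2.72, 2.72], [-1.05, 1.87], [-1.09, 1.28], [-1.99, 2.15], [-1.42, 1.44], [-3.14, 3.14]. Speed limits (rad/s): [2.79, 2.79, 3.14, 3.14, 3.14, 3.14].

### API

Orientations are given as a unit quaternion [x, y, z, w].
In Python, from workcell import telemetry, camera, camera_params, ticket, boxes_of, cut_out, spot_point, bot gives the robot as it stands.
- The arm moves only by the shell command python3 -m creep 'ROWS'. ROWS is text: rows parted by semicolons, each of 5 numbers parted by spaces: the opening, from 0 (shut) to 1 (fully open), then the shift along the tool's x, y, z in units of 150 mm (1.0 is 150 mm), then the turn about the tool's z in units of 180 degrees (1.0 is 180 degrees). In form: claw x y z turn; .... A call has 1 to 12 rows; each row is the pose to reach, as a shift and turn from the pose commanded when the call began, along the tool's axes at that moment, turning the shorter way round; what a row does not reach only later rows make up. A row lasts 1/8 s, in which the tool goes at most 62.5 mm and 10.7 degrees, less where a joint would pass 70% of its speed; a pose out of reach is approached as far as the arm can. A call with a number of a shift or a turn outside -1 to 1 is refused whole. A call with a gripper value outside its range is refused whole. The fingers move at their own pace and stop on an object; the grip force is fixed at half the most. Time passes only in rows, so rows that repeat a pose let the fingers close. It gives the time, the measured TCP pose, the force, the opening and the grip force at its end, in the units of the state.
- telemetry.get_obs(): the state, without advancing time (a new reading comes with each control period).
- camera(name): name is "scene" or "top"; returns the picture (400x640x3 uint8, red, green, blue); there is no depth.
- camera_params(name): a dict with "camera_matrix" (3x3 intrinsics, pixels), "k1" (the pictures are not rectified: a ray, as slopes to the right and down, at radius r is drawn at 1 + k1 r^2 times it, then the intrinsics apply), "eye" and "attitude" of the camera in the world. Camera axes: x right, y down, z forward; pixel columns grow to the right and rows downward; lengths in m; the calibration is good to about 2 mm. A picture is of the moment at which its call begins. camera_params takes no time and is no camera call.
- ticket.job_done(): hands the job in; it is judged then, once.
Trained networks look in the newest picture that a camera, given by its name, has taken for a name from the list of things; names that differ only in an ending like _2 or _b are one class to them, and where a whole thing is asked for, a point or a joint stands for the part that bears it (a point fixed in the world has none). Each returns a list of dicts, best first, with "conf" (0 to 1); they miss things now and then, are a little off and sometimes report something else, mostly with a low value. They report only what shows in the picture. A call takes as long as a camera call.
- boxes_of(thing, camera): "at" ([x, y, z] in m, in world coordinates, good to about 4 mm: the middle of the surface that is visible of it).
- cut_out(thing, camera): "pixels" (400x640 bool, what is visible of it).
- spot_point(thing, camera): "at" ([x, y, z] in m, in world coordinates, good to about 4 mm: a listed point, or the origin of a listed thing).
The state is a dict: "clock": time; "joint_pos": joint angles; "joint_vel": joint speeds; "tau": joint torques, N m; "eef_pos": TCP position; "tool_rot": TCP orientation; "ft_force": force on the tool from outside, world axes, zero at the start; "ft_torque": the same for the moment, N m; "grip_width": finger opening in m; "grasp_force": force on a finger pad.
Only numpy, scipy, OpenCV 4.12 (cv2) and the standard library are available. Lean on these libraries where they do the work, as an engineer would, in place of code of your own. Each camera call takes 0.05 s, during which the arm holds its last target. There are 200 camera calls.

### The job

One of the three little engines stands in the round green cradle at the closed end of the gauge bench. Press the green lock button right down to free the telescoping arm, then draw the arm out by its upright grip until its pointer stands centred on the mark with the same colour as that engine's head, and finish still holding it there against its return spring. Leave the engines where they are.

Things in the scene. Friction and masses are not known exactly. Their poses are not given: they have to be found in the camera images.
- gauge: Gauge bench, fixed: grey base plate 505 x 125 x 12 mm (x -235..270, y -80..45) with an aluminium sleeve (x -220..0, 40 wide, top at z 56, dark end collars z 58). Origin on the table under the sleeve's mouth; its level x axis is the way the arm slides out. A steel scale bar (x 65..265, y -42..-68, top z 30) beside the arm's path carries three coloured marks. Place and yaw vary.
- gauge_arm: Telescoping inner arm: 22 mm square steel bar (z 27..49 mm), slides out of the sleeve along the bench's x up to 180 mm, with upright grip and pointer; about 0.25 kg. Origin at table height under the grip, 60 mm ahead of the sleeve's mouth when fully in (the start). Locked at first; unlocked it slides, but a spring draws it back in with 3 N (in) to 5 N (out), so it must be held.
- grip (a point): The point to grasp: on the axis of the black upright grip with an orange cap, 85 mm above the table. The grip is 20 mm along the bench's x and 30 mm along its y, and rises from the bar (z 49 mm) to z 105 mm (cap 102). Take it from above, fingers across either pair of faces; fingers along x push it without slip.
- pointer (a point): Tip of the arm's pointer, a black bar 4 mm wide sticking out from the foot of the grip towards the bench's -y, 55 mm beside the arm's axis, 38 mm above the table, passing 3 mm over the marks. It moves with the arm.
- mark_blue: Blue mark clipped across the scale bar, fixed: 10 mm along the bench's x, 40 across, 5 thick. Origin at the centre of its underside, 30 mm above the table; axes as the bench's. Colour order and spacing vary; the marks lie 50 to 160 mm ahead of where the pointer starts. The pointer is on the mark when it is over its 10 mm width.
- mark_red: Red mark, otherwise as the blue one.
- mark_yellow: Yellow mark, otherwise as the blue one.
- button_top (a point): Centre of the top of the green lock button (26 mm across) on the sleeve, 60 mm behind the sleeve's mouth; 76 mm above the table before it is pressed. It moves with the button.
- lock_button (a joint): Travel of the lock button, m: 0 up (locked), 0.006 right down (unlocked). Pressed straight down it needs about 3 N all the way to its stop and stays down when let go. The arm comes free once it is pressed past about 0.0045.
- cradle: Round green cradle (66 mm across, rim 18 mm high, floor 5 mm) on a dark 90 mm square foot, fixed behind the closed end of the sleeve. Origin at the centre of its underside. The engine that decides the mark stands in it, within a few mm of its centre.
- engine_blue: Little engine with a blue head, 84 mm tall, 44 mm across, 0.3 kg, loose. Origin at the centre of its underside. One engine stands in the cradle, the other two in an open aluminium tin (210 x 120 x 35 mm) on the left of the bench; which is where changes. Not to be handled.
- engine_red: Little engine with a red head, otherwise as the blue one.
- engine_yellow: Little engine with a yellow head, otherwise as the blue one.

How it is judged:
On the way, in this order (a step that is already met when the one before it is completed fails the run):
1. the lock button is pressed right down while the arm is still fully in (value of joint lock_button above 0.0048 m and distance of gauge_arm from where it was at the start of the episode below 0.01 m), for 0.1 s.
2. the gripper holds the arm with its pointer on the mark of the colour of the engine in the cradle (((horizontal distance between engine_blue and cradle below 0.02 m and x of pointer in the frame of mark_blue between -0.0055 and 0.0055 m) or (horizontal distance between engine_red and cradle below 0.02 m and x of pointer in the frame of mark_red between -0.0055 and 0.0055 m) or (horizontal distance between engine_yellow and cradle below 0.02 m and x of pointer in the frame of mark_yellow between -0.0055 and 0.0055 m)) and contact force between the fingers and gauge_arm above 1.5 N), for 0.2 s.
At the end, for the whole second after the job is handed in: Button down more than 4.8 mm; pointer within 5.5 mm, along the scale, of the centre of the mark coloured like the head of the engine in the cradle; arm still (under 10 mm/s) and held by the fingers (over 1.5 N); every engine within 15 mm of its start (all of step 2 and value of joint lock_button above 0.0048 m and linear speed of gauge_arm below 0.01 m/s and distance of each of engine_blue, engine_red, engine_yellow from where it was at the start of the episode below 0.015 m); the arm keeps its last pose, push and grip.
It fails at once if an engine is knocked or moved (more than 15 mm) or tipped (distance of any of engine_blue, engine_red, engine_yellow from where it was at the start of the episode above 0.015 m or angle between any of engine_blue, engine_red, engine_yellow's own z axis and vertical above 0.4 rad).
It also fails if it takes over 48 s, if anything falls off the work surface, if the arm or the gripper's body presses on something with over 40 N, if the wrist force passes 120 N, or if a joint passes its speed limit or range.

## Working session

There is one attempt and no reset: what is moved stays moved. The work goes in short steps, Python scripts to look and compute and a shell command to move; the robot and the scene stay as the last step left them, time stands still between calls to the robot, and variables do not carry over. Pictures are saved under pics/ and viewed, at most 10 in all, crops included, and the job is handed in when it is done.

```bash
mkdir -p pics
python3 - <<'E'
from workcell import *
import cv2,numpy as np
for c in("scene","top"):
    im=camera(c); cv2.imwrite(f"pics/{c}0.png",im[:,:,::-1])
    for n in["button_top","grip","pointer","mark_blue","mark_red","mark_yellow","cradle","engine_blue","engine_red","engine_yellow","gauge","gauge_arm"]:
        try: print(c,n,[(np.round(d["at"],4).tolist(),round(d["conf"],2)) for d in spot_point(n,c)[:2]])
        except Exception as e: print(n,e)
o=telemetry.get_obs();print(o["clock"],o["eef_pos"],o["tool_rot"],o["grip_width"],bot.tcp_to_tips)
E
```

```text
scene button_top [([0.5654, -0.1808, 0.0776], 0.44)]
scene grip [([0.5912, -0.0647, 0.0844], 0.56)]
scene pointer [([0.6412, -0.0745, 0.0387], 0.86), ([0.5651, -0.1813, 0.0786], 0.18)]
scene mark_blue [([0.6751, 0.0709, 0.0289], 0.56)]
scene mark_red [([0.5935, 0.4245, 0.0047], 0.66), ([0.6528, -0.0109, 0.0332], 0.5)]
scene mark_yellow [([0.6696, 0.0298, 0.0309], 0.63)]
scene cradle [([0.505, -0.4467, -0.0016], 0.91)]
scene engine_blue [([0.5076, -0.4458, 0.0047], 0.77)]
scene engine_red [([0.5924, 0.421, 0.0023], 0.61)]
scene engine_yellow [([0.495, 0.3935, 0.0053], 0.95)]
scene gauge [([0.5769, -0.1271, -0.0047], 0.66)]
scene gauge_arm [([0.5911, -0.0676, -0.0014], 0.85)]
top button_top [([0.563, -0.1878, 0.0778], 0.45)]
top grip [([0.5881, -0.0664, 0.0831], 0.87)]
top pointer [([0.6427, -0.0763, 0.0366], 0.73), ([0.5795, -0.1261, -0.001], 0.7)]
top mark_blue [([0.671, 0.0673, 0.031], 0.57)]
top mark_red [([0.6564, -0.0166, 0.0305], 0.43)]
top mark_yellow [([0.6611, 0.0332, 0.0297], 0.53)]
top cradle [([0.5079, -0.4446, -0.0023], 0.88)]
top engine_blue [([0.5079, -0.4416, 0.0029], 0.69)]
top engine_red [([0.5942, 0.4232, 0.0079], 0.55)]
top engine_yellow [([0.5007, 0.3914, 0.0057], 0.72), ([0.5757, -0.1245, -0.0007], 0.56)]
top gauge [([0.5764, -0.1259, -0.0027], 0.7), ([0.6444, -0.0795, 0.0365], 0.61)]
top gauge_arm [([0.5889, -0.0657, -0.0008], 0.69), ([0.6417, -0.0752, 0.0366], 0.21)]
1.3 [ 0.13615883 -0.48109417  0.25332108] [9.90506722e-01 1.37464299e-01 8.95638425e-06 4.61749208e-06] 0.08536035398725787 0.022
```

View pics/top0.png

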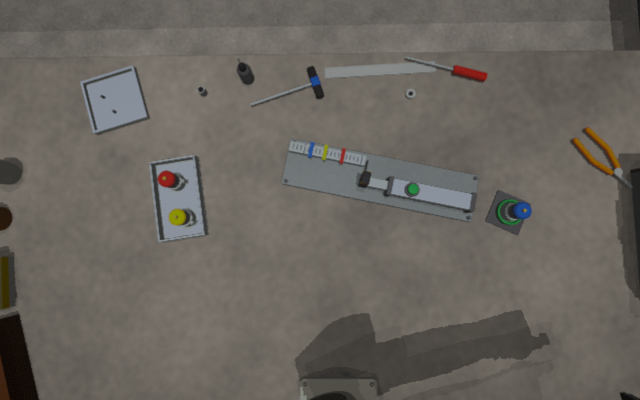

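View pics/scene0.png

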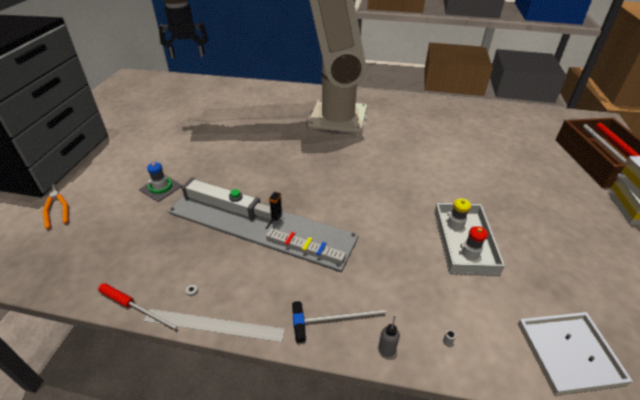

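The blue engine stands in the cradle: in the top view its head is at (523,211) and the cradle ring at (510,211). The target is therefore the blue mark, the farthest one, at (310,150) in the top view. The lock button is at (413,189) and the grip at (364,179). Next I fit the bench pose and refine the marks from the cut-outs.

```bash
cat > h.py <<'E'
from workcell import *
import numpy as np
from scipy.optimize import least_squares
from scipy.spatial.transform import Rotation as R
import cv2
def pix(cam,u,z):  # pixel -> world point at height z
    p=camera_params(cam);K=np.array(p["camera_matrix"]);A=np.array(p["attitude"])
    A=R.from_quat(A).as_matrix() if A.size==4 else A
    d=cv2.undistortPoints(np.array([[u]],float),K,np.array([p["k1"],0,0,0,0.]))[0,0]
    r=A@np.array([d[0],d[1],1]);e=np.array(p["eye"])
    return e+r*(z-e[2])/r[2]
def marks(cam):
    for n in("mark_blue","mark_red","mark_yellow","pointer"):
        yield n,[np.round(d["at"],4) for d in spot_point(n,cam)[:1]]
E
python3 - <<'E'
from h import *
L={"button_top":(-.06,0),"grip":(.06,0),"pointer":(.06,-.055),"gauge":(0,0),"gauge_arm":(.06,0)}
W=[];B=[]
mk={k:[] for k in("mark_blue","mark_red","mark_yellow")}
for c in("scene","top"):
    for r in range(4):
        im=camera(c)
        for n in L:
            d=spot_point(n,c)
            if d and (n!="x"): W.append(d[0]["at"][:2]);B.append(L[n])
    for n in mk:
        for d in cut_out(n,c)[:1]:
            v,u=np.nonzero(d["pixels"]); mk[n].append((c,pix(c,(u.mean(),v.mean()),.034),len(u),d["conf"]))
W=np.array(W);B=np.array(B)
def res(p):
    c,s=np.cos(p[2]),np.sin(p[2]);return (B@np.array([[c,s],[-s,c]])+p[:2]-W).ravel()
p=least_squares(res,[.577,-.126,1.36],loss="soft_l1",f_scale=.004).x
print(p,np.degrees(p[2]))
c,s=np.cos(p[2]),np.sin(p[2]);M=np.array([[c,-s],[s,c]])
for n in mk:
    for q in mk[n]: print(n,q[0],q[2],q[3],(M.T@(q[1][:2]-p[:2])).round(4))
o=telemetry.get_obs();T=R.from_quat(o["tool_rot"]).as_matrix();e=o["eef_pos"]
for n,(t,z) in {"button":((-.06,0),.12),"grip":((.06,0),.088)}.items():
    w=np.r_[M@t+p[:2],z];print(n,w,"rows shift",(T.T@(w-e)/.15).round(3))
print("turn",(np.degrees(np.arctan2(T[1,1],T[0,1]))-np.degrees(p[2])+180)/180,o["clock"])
E
```

```text
[ 0.57699076 -0.12524354  1.37429422] 78.7412588548688
mark_blue scene 90 0.51 [ 0.2077 -0.0567]
mark_blue top 58 0.64 [ 0.2095 -0.0581]
mark_yellow scene 503 0.28 [0.0322 0.0221]
button [ 0.56527636 -0.18408887  0.12      ] rows shift [ 3.292 -1.126  0.889]
grip [ 0.58870515 -0.06639821  0.088     ] rows shift [ 3.656 -1.838  1.102]
turn 0.15036044167923357 4.0
```

```bash
python3 -m creep '0 1 -0.35 0 0;0 1 -0.35 0 0;0 1 -0.35 0 0;0 1 -0.35 0 0'; python3 -m creep '0 1 -0.35 0 0;0 1 -0.35 0 0;0 1 -0.35 0 0;0 1 -0.35 0 0';python3 -m creep '0 1 -0.35 0 0;0 1 -0.35 0 0;0 1 -0.35 0 0;0 1 -0.35 0 0'; python3 -m creep '0 0.292 -0.076 0.6 0.15;0 0.292 -0.076 0.6 0.15;0 0.292 -0.076 0.6 0.15;0 0.292 -0.076 0.6 0.15;0 0.292 -0.076 0.6 0.15'
python3 - <<'E'
from h import *
o=telemetry.get_obs();T=R.from_quat(o["tool_rot"]).as_matrix();print(T.round(3))
w=np.array([.5653,-.1841,.12]);print((T.T@(w-o["eef_pos"])/.15).round(3))
camera("scene");cv2.imwrite("pics/s1.png",cv2.resize(camera("scene")[130:290,120:380,::-1],None,fx=3,fy=3))
E
```

```text
clock: 4.5
eef_pos: [0.2678, -0.3885, 0.2534]
tool_rot: [0.99, 0.14, 0.0, 0.0]
ft_force: [-0.5, -0.4, -0.1]
grip_width: 0.0124
grasp_force: 0.0
clock: 5.0
eef_pos: [0.3974, -0.2979, 0.2531]
tool_rot: [0.99, 0.139, -0.0, 0.0]
ft_force: [-0.0, -0.2, -1.3]
grip_width: 0.0001
grasp_force: 0.0
clock: 5.5
eef_pos: [0.527, -0.2071, 0.2527]
tool_rot: [0.99, 0.138, -0.0, 0.0]
ft_force: [-1.0, -0.1, -0.1]
grip_width: -0.0002
grasp_force: 0.0
clock: 6.12
eef_pos: [0.5648, -0.1856, 0.1641]
tool_rot: [0.995, -0.098, 0.001, 0.0]
ft_force: [0.5, -0.2, 1.0]
grip_width: -0.0
grasp_force: 0.0
[[ 0.981 -0.195  0.001]
 [-0.195 -0.981 -0.001]
 [ 0.001  0.    -1.   ]]
[ 0.001 -0.011  0.294]
```

View pics/s1.png

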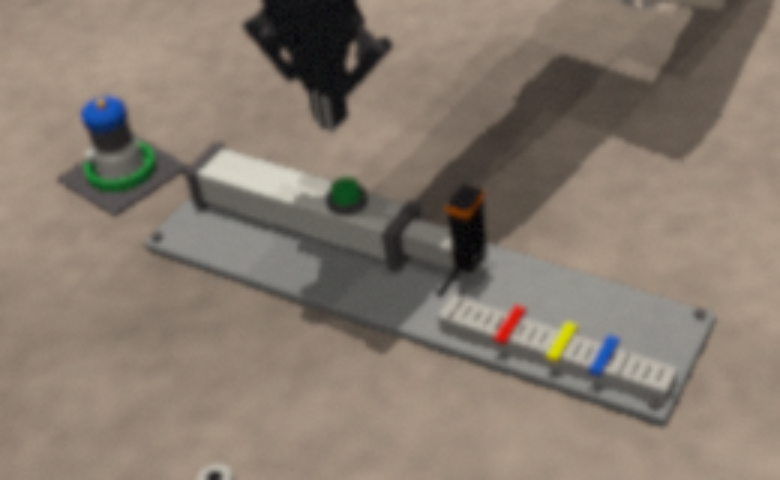

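The picture shows the closed tips at crop (328,125) and the button at (346,190). I'll check that alignment by projecting the points.

Run:
```python
from h import *
p=camera_params("scene");K=np.array(p["camera_matrix"]);A=np.array(p["attitude"])
A=R.from_quat(A).as_matrix() if A.size==4 else A
def proj(w):
    x=A.T@(np.array(w)-p["eye"]);return cv2.projectPoints(x[None],np.zeros(3),np.zeros(3),K,np.array([p["k1"],0,0,0,0.]))[0].ravel()
f=lambda w:((proj(w)-[120,130])*3).round(1)
o=telemetry.get_obs();e=o["eef_pos"]
print("tip",f(e-[0,0,.022]),"button",f([.5653,-.1841,.076]))
camera("top")
for c in("scene","top"):
    for d in cut_out("button_top",c)[:1]:
        v,u=np.nonzero(d["pixels"]);print(c,d["conf"],len(u),((u.mean()-120)*3,(v.mean()-130)*3),pix(c,(u.mean(),v.mean()),.073))
# green pixels
im=cv2.cvtColor(camera("scene"),cv2.COLOR_RGB2HSV);m=cv2.inRange(im,(45,90,30),(80,255,255));m[:,:200]=0;m[:,260:]=0;m[:180]=0;m[215:]=0
v,u=np.nonzero(m);print(len(u),pix("scene",(u.mean(),v.mean()),.073))
```

```text
tip [329.9 124.9] button [341.7 185.8]
scene 0.66 78 (np.float64(343.5769230769231), np.float64(188.26923076923075)) [ 0.56489262 -0.18298517  0.073     ]
top 0.51 82 (np.float64(875.2682926829268), np.float64(177.21951219512192)) [ 0.56392065 -0.17962971  0.073     ]
71 [ 0.56930684 -0.18064335  0.073     ]
```

```bash
python3 -m creep '0 0 -0.025 0.3 0;0 0 -0.025 0.4 0;0 0 -0.025 0.44 0;0 0 -0.025 0.46 0;0 0 -0.025 0.48 0;0 0 -0.025 0.49 0;0 0 -0.025 0.49 0'
```

```text
clock: 7.3
eef_pos: [0.5668, -0.1807, 0.092]
tool_rot: [0.995, -0.098, 0.001, 0.0]
ft_force: [-3.2, 1.5, 8.8]
grip_width: 0.0
grasp_force: 4.4
```

```bash
python3 -m creep '0 0 0 0.01 0;0 0 0 0.015 0;0 0 0 0.015 0'; python3 -m creep '0 0 0 -0.1 0;0.6 0 0 -0.35 0;0.6 0 0 -0.45 0;0.6 0 0 -0.45 0'
python3 - <<'E'
from h import *
o=telemetry.get_obs();T=R.from_quat(o["tool_rot"]).as_matrix()
for c in("scene","top"):
    camera(c)
    for n in("grip","pointer","mark_blue","button_top"):
        for d in spot_point(n,c)[:1]: print(c,n,np.round(d["at"],4),d["conf"])
w=np.array([.5887,-.0664,.088]);print((T.T@(w-o["eef_pos"])/.15).round(3),o["clock"])
E
```

```text
clock: 7.68
eef_pos: [0.5668, -0.1807, 0.0919]
tool_rot: [0.995, -0.098, 0.002, 0.0]
ft_force: [-8.0, 3.0, 19.2]
grip_width: 0.0003
grasp_force: 9.7
clock: 8.18
eef_pos: [0.5672, -0.1809, 0.1564]
tool_rot: [0.995, -0.098, 0.002, 0.0]
ft_force: [-0.3, -0.6, -0.0]
grip_width: 0.0506
grasp_force: 0.0
scene grip [ 0.5903 -0.0632  0.085 ] 0.64
scene pointer [ 0.6347 -0.0732  0.0377] 0.85
scene mark_blue [0.6735 0.0703 0.0297] 0.62
scene button_top [ 0.5628 -0.1815  0.0706] 0.56
top grip [ 0.5881 -0.0645  0.0838] 0.8
top pointer [ 0.6434 -0.0784  0.0396] 0.63
top mark_blue [0.6697 0.0622 0.0313] 0.38
top button_top [ 0.5628 -0.1876  0.0716] 0.6
[-0.01  -0.777  0.456] 8.175
```

The button is on its stop: the tool stayed at 0.092 m while the force rose to 19 N, and the detected button top is at z 0.071. Now I move to the grip.

```bash
python3 -m creep '0.8 0 -0.4 0 0;0.8 0 -0.785 0 0;0.8 0 -0.785 0 0;0.8 0 -0.785 0.2 0;0.8 0 -0.785 0.45 0;0.8 0 -0.785 0.45 0;0 0 -0.785 0.45 0;0 0 -0.785 0.45 0;0 0 -0.785 0.45 0;0 0 -0.785 0.45 0;0 0 -0.785 0.45 0'
```

```text
clock: 10.05
eef_pos: [0.5869, -0.0678, 0.0922]
tool_rot: [0.997, -0.071, 0.002, -0.029]
ft_force: [-1.9, 54.7, 14.4]
grip_width: 0.0207
grasp_force: 57.6
```

```bash
python3 -m creep '0 0 0 0 0'
python3 - <<'E'
from h import *
cv2.imwrite("pics/s2.png",cv2.resize(camera("scene")[110:280,180:380,::-1],None,fx=3.5,fy=3.5))
o=telemetry.get_obs();print(R.from_quat(o["tool_rot"]).as_matrix().round(3),o["ft_torque"],o["tau"],o["joint_pos"])
E
```

```text
clock: 10.18
eef_pos: [0.5869, -0.0678, 0.0922]
tool_rot: [0.997, -0.071, 0.002, -0.029]
ft_force: [-2.0, 56.0, 13.8]
grip_width: 0.0208
grasp_force: 57.6
[[ 0.99  -0.142  0.007]
 [-0.142 -0.988  0.057]
 [-0.001 -0.057 -0.998]] [10.18389397  0.69798198 -0.54906239] [-31.94419026 -41.07182622  23.71014655  -4.07990322 -14.52969253
  -0.38971262] [-1.42323129e-01  5.30306572e-01 -1.51978149e-03  1.03978827e+00
  5.73846271e-02  3.14161301e+00]
```

View pics/s2.png

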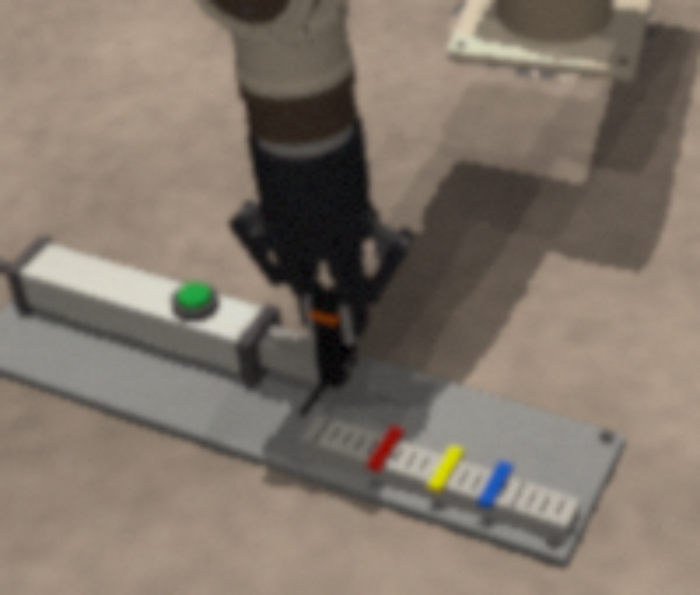

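The fingers are on the grip (orange cap at crop (325,320)) and the green button is down at (193,297). However, joint 6 sits at its limit of 3.14, which explains the tilt and the 56 N. I'll release, rise, make the half turn back and grasp again.

```bash
python3 -m creep '0.8 0 0 0 0;0.8 0 0 0 0;0.8 0 0 0 0;0.8 0 0 0 0;0.8 0 0 -0.3 0;0.8 0 0 -0.5 0;0.8 0 0 -0.5 0'
python3 -m creep '0.8 0 0 0 -0.5;0.8 0 0 0 -0.5;0.8 0 0 0 -0.5;0.8 0 0 0 -0.5;0.8 0 0 0 -0.5;0.8 0 0 0 -0.5;0.8 0 0 0 -0.5;0.8 0 0 0 -0.5;0.8 0 0 0 -0.5;0.8 0 0 0 -0.5'
python3 -m creep '0.8 0 0 0 -0.5;0.8 0 0 0 -0.5;0.8 0 0 0 -0.5;0.8 0 0 0 -0.5;0.8 0 0 0 -0.5;0.8 0 0 0 -0.5;0.8 0 0 0 -0.5;0.8 0 0 0 -0.5;0.8 0 0 0 -0.5;0.8 0 0 0 -0.5'
python3 - <<'E'
from h import *
o=telemetry.get_obs();T=R.from_quat(o["tool_rot"]).as_matrix();print(T.round(3),o["joint_pos"].round(3),o["ft_force"])
for c in("scene","top"):
    for i in range(3):
        camera(c)
        for n in("grip","gauge_arm","button_top"):
            for d in spot_point(n,c)[:1]: print(c,n,np.round(d["at"],4),d["conf"])
w=np.array([.5887,-.0650,.088]);print((T.T@(w-o["eef_pos"])/.15).round(3),o["clock"])
E
```

```text
clock: 11.1
eef_pos: [0.5873, -0.091, 0.1663]
tool_rot: [0.997, -0.079, 0.004, -0.009]
ft_force: [1.0, -0.5, 0.1]
grip_width: 0.0684
grasp_force: 0.0
clock: 12.35
eef_pos: [0.5844, -0.09, 0.1615]
tool_rot: [0.761, 0.649, 0.006, -0.007]
ft_force: [-0.6, 0.6, -0.2]
grip_width: 0.0683
grasp_force: 0.0
clock: 13.6
eef_pos: [0.5847, -0.0897, 0.162]
tool_rot: [0.08, 0.997, 0.009, 0.0]
ft_force: [0.2, 0.4, 0.2]
grip_width: 0.0683
grasp_force: 0.0
[[-0.987  0.159  0.002]
 [ 0.159  0.987  0.018]
 [ 0.001  0.018 -1.   ]] [-1.610e-01  4.730e-01  1.000e-01  1.199e+00  1.800e-02 -1.000e-03] [0.2157378  0.43180003 0.23556106]
scene grip [ 0.5885 -0.0652  0.0846] 0.67
scene gauge_arm [ 0.5898 -0.0659 -0.0016] 0.56
scene button_top [ 0.5643 -0.1798  0.0714] 0.59
scene grip [ 0.5887 -0.0638  0.0842] 0.66
scene gauge_arm [ 0.5913 -0.0671 -0.003 ] 0.65
scene button_top [ 0.5654 -0.1811  0.0715] 0.61
scene grip [ 0.5905 -0.0625  0.0872] 0.72
scene gauge_arm [ 0.5894 -0.0637 -0.0015] 0.71
scene button_top [ 0.5661 -0.1818  0.0709] 0.63
top grip [ 0.587  -0.0656  0.0834] 0.6
top gauge_arm [ 0.589  -0.0706  0.0012] 0.56
top grip [ 0.5849 -0.0634  0.0845] 0.76
top grip [ 0.5883 -0.0652  0.0841] 0.65
top gauge_arm [ 0.5884 -0.0675 -0.0008] 0.73
[-0.001  0.158  0.496] 13.6
```

```bash
python3 -m creep '0.8 0 0.16 0 0.012;0.8 0 0.16 0 0.012;0.8 0 0.16 0.3 0.012;0.8 0 0.16 0.48 0.012;0.8 0 0.16 0.48 0.012;0 0 0.16 0.48 0.012;0 0 0.16 0.48 0.012;0 0 0.16 0.48 0.012;0 0 0.16 0.48 0.012;0 0 0.16 0.48 0.012'; python3 -c "
from h import *
o=telemetry.get_obs();print(R.from_quat(o['tool_rot']).as_matrix().round(3),o['joint_pos'].round(3))"
```

```text
clock: 16.05
eef_pos: [0.5899, -0.066, 0.0929]
tool_rot: [0.098, 0.995, 0.007, 0.002]
ft_force: [-1.1, -2.6, 5.5]
grip_width: 0.0195
grasp_force: 58.9
[[-0.981  0.195  0.005]
 [ 0.195  0.981  0.014]
 [-0.002  0.015 -1.   ]] [-0.118  0.531  0.004  1.039  0.015  0.078]
```

```bash
python3 -m creep '0 0 0.1 0.002 0;0 0 0.2 0.003 0;0 0 0.3 0.004 0;0 0 0.4 0.006 0;0 0 0.5 0.007 0;0 0 0.6 0.009 0;0 0 0.7 0.01 0;0 0 0.8 0.012 0;0 0 0.85 0.013 0;0 0 0.85 0.013 0'
cat > m.py <<'E'
from h import *
import sys
y=np.radians(78.7);b=np.array([np.cos(y),np.sin(y)])
e=telemetry.get_obs()["eef_pos"][:2]; tr=(e-[.5899,-.066])@b; print("travel",tr.round(4))
D=[]
for c in("scene","top"):
    for i in range(4):
        camera(c);q={}
        for n in("pointer","mark_blue","mark_yellow"):
            d=spot_point(n,c)
            if d:q[n]=np.array(d[0]["at"][:2])@b
        print(c,{n:((q[n]-q["pointer"])*1000).round(1) for n in q if "pointer" in q})
    cv2.imwrite(f"pics/{c}{sys.argv[1]}.png",camera(c)[:,:,::-1])
E
python3 m.py 3
```

```text
clock: 17.3
eef_pos: [0.6162, 0.0597, 0.0929]
tool_rot: [0.098, 0.995, 0.008, 0.003]
ft_force: [4.5, -4.8, 2.9]
grip_width: 0.0193
grasp_force: 59.4
travel 0.1284
scene {'pointer': np.float64(0.0), 'mark_blue': np.float64(21.5), 'mark_yellow': np.float64(-514.5)}
scene {'pointer': np.float64(0.0), 'mark_yellow': np.float64(-24.0)}
scene {'pointer': np.float64(0.0), 'mark_blue': np.float64(18.2), 'mark_yellow': np.float64(-21.6)}
scene {'pointer': np.float64(0.0), 'mark_blue': np.float64(21.8), 'mark_yellow': np.float64(-22.3)}
top {'pointer': np.float64(0.0)}
top {}
top {'pointer': np.float64(0.0)}
top {'pointer': np.float64(0.0)}
```

```bash
python3 -m creep '0 0 0.07 0.001 0;0 0 0.133 0.002 0;0 0 0.133 0.002 0;0 0 0.133 0.002 0'; python3 m.py 4; python3 -c "
import cv2
im=cv2.imread('pics/scene4.png')[180:270,260:380];cv2.imwrite('pics/c4.png',cv2.resize(im,None,fx=6,fy=6,interpolation=cv2.INTER_CUBIC))"
```

```text
clock: 19.5
eef_pos: [0.6203, 0.0787, 0.0929]
tool_rot: [0.098, 0.995, 0.008, 0.004]
ft_force: [5.2, -5.3, 1.7]
grip_width: 0.0195
grasp_force: 59.4
travel 0.1478
scene {'pointer': np.float64(0.0), 'mark_blue': np.float64(-2.5), 'mark_yellow': np.float64(-40.7)}
scene {'pointer': np.float64(0.0), 'mark_blue': np.float64(-0.1), 'mark_yellow': np.float64(-0.1)}
scene {'pointer': np.float64(0.0), 'mark_blue': np.float64(1.1), 'mark_yellow': np.float64(0.5)}
scene {'pointer': np.float64(0.0), 'mark_blue': np.float64(3.8), 'mark_yellow': np.float64(-36.7)}
top {}
top {'pointer': np.float64(0.0), 'mark_blue': np.float64(447.3)}
top {}
top {}
```

View pics/c4.png

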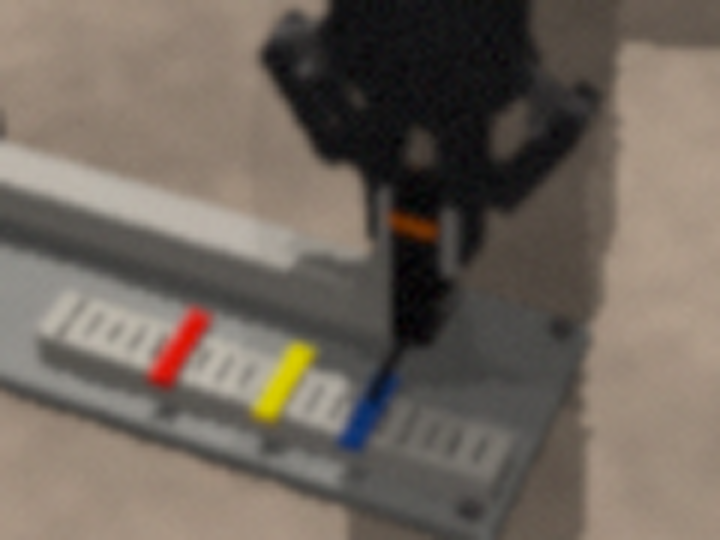

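In the picture the pointer tip, at crop (375,392), lies in the middle of the blue mark, whose axis runs from (385,378) to (352,445). The networks agree to within about 1 mm. The grip force is 59 N and the arm is still, so I hand the job in.

```bash
python3 -c "
from workcell import *
print(ticket.job_done())"
```

```text
the job is handed in; nothing more can be done
None
```

The job is handed in, verdict not shown: the button is down, the arm is drawn out about 148 mm and still held, and the pointer is centred on the blue mark to within about 1 mm, matching the blue engine in the cradle; I released and regrasped the grip once because a wrist joint hit its range limit.

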